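Move a tea light onto its dish with tongs

ROBOT

A 6-joint arm with a two-finger parallel gripper is mounted at the origin on a cart in front of the work surface, level with it; the furniture and walls round the work are solid. World frame = base frame: x ahead of the robot, y to its left, z up, the work surface at z = 0. Lengths are in m, angles in rad, forces in N, time in s.
With the tool pointing down it reaches from about 0.25 to 0.775 m from the base axis. Payload 4 kg.
Tool frame: the origin (TCP) lies on the centre line of the jaws, within the pads' length; the fingertips stand 22 mm ahead of it and the grasp point (between the pads) lies 3 mm ahead of it; z points along the fingers, y is the direction in which the jaws open and shut (so a half turn about z gives the same grasp; the last joint's range is limited). The gripper opens to 94 mm and grips with 3 to 60 N. Pads are 16 mm wide; open, the fingers measure 119 mm over their backs; the gripper's body (75 mm by 177 mm) begins 78 mm behind the grasp point.
Start: joints at [-1.251, 0.087, 1.371, -0, 1.684, -0.103], TCP at [0.226, -0.502, 0.228] pointing down, gripper open.
Joint ranges: [-3.1, 3.1], [-0.76, 2.03], [0.27, 2.55], [-1.08, 4.22], [0.17, 2.65], [-2.57, 2.57]. Speed limits (rad/s): [2.79, 2.79, 3.14, 3.14, 3.14, 3.14].

INTERFACE

Orientations are given as [roll, pitch, yaw] about the fixed x, y, z axes, in that order (R = Rz(yaw) Ry(pitch) Rx(roll)).
In Python, from bench import robot gives the robot as it stands. The module is installed in compiled form; this text tells all that it offers.
- The arm moves only by the shell command python3 -m inch 'ROWS'. ROWS is JSON, a list of rows, each an object with "linear": the shift along the world's x, y, z scaled (see below), a list of three; "twist": the turn about the world's z scaled (see below); "gripper": the opening, from 0 (shut) to 1 (fully open). In form: [{"linear": [x, y, z], "twist": twist, "gripper": gripper}, ...]. A call has 1 to 10 rows; each row is the pose to reach, as a shift and turn from the pose commanded when the call began; what a row does not reach only later rows make up. The controller multiplies each number of a shift by 0.1 m and each number of a turn by 60 degrees. A row lasts 1/12 s, in which the tool goes at most 41.7 mm and 7.16 degrees, less where a joint would pass 70% of its speed; a pose out of reach is approached as far as the arm can. A call with a number of a shift or a turn outside -1 to 1 is refused whole. A call with a gripper value outside its range is refused whole. The fingers move at their own pace and stop on an object; the grip force is fixed at half the most. Time passes only in rows, so rows that repeat a pose let the fingers close. It gives the time, the measured TCP pose, the force and the opening at its end, in the units of the state.
- robot.get_obs(): the state, without advancing time (a new reading comes with each control period).
- robot.snapshot(name): name is "side" or "top" or "wrist"; returns a dict with "image" (420x560x3 uint8, red, green, blue), "depth" (420x560 float32, m along the optical axis (not along the pixel's ray), 0 where there is no reading), "mtx" (3x3 intrinsics, pixels), "k1" (the pictures are not rectified: a ray, as slopes to the right and down, at radius r is drawn at 1 + k1 r^2 times it, then the intrinsics apply), "rvec" (rotation vector, rad) and "tvec" (3), from world to camera coordinates, as OpenCV has them; the wrist camera has in their place "hand_eye" (4x4, takes a point from camera to tool coordinates, whose origin is the TCP and whose axes are the flange's). Camera axes: x right, y down, z forward; pixel columns grow to the right and rows downward; lengths in m; the calibration is good to about 2 mm. A picture is of the moment at which its call begins: read the wrist's pose just before it.
- robot.close_job(): hands the job in, once; it reports no verdict.
The state is a dict: "time": time; "joint_positions": joint angles; "qvel": joint speeds; "joint_torque": joint torques, N m; "tool_pos": TCP position; "ee_rot": TCP orientation; "wrist_force": force on the tool from outside, world axes, zero at the start; "wrist_torque": the same for the moment, N m; "width": finger opening in m.
Only numpy, scipy, OpenCV 4.12 (cv2) and the standard library are available. Lean on these libraries where they do the work, as an engineer would, in place of code of your own. Each camera call takes 0.05 s, during which the arm holds its last target.

TASK

Take the red-jawed sprung tongs from their wooden holder and use them, never the gripper's own fingers, to lift the tea light off the worktop. Lower it into the middle of the cream ceramic dish, release it there right way up, then stand the tongs back upright in their holder and let go.

Things in the scene. Friction and masses are not known exactly. Their poses are not given: they have to be found in the camera images.
- tongs: Steel tongs, 110 mm tall, 80 g, upright in the holder: bow on top, arms spreading along y. Origin: midway between the jaw tips, level with them when sprung open; z up. Squeeze the two red grip bars (round, 12 mm thick, 28 mm long along x, centres 63 mm above the origin, 54 mm across outsides) along y from above; the bow ends 47 mm above them. Jaws: red paddles 24 wide, 27 tall, 3 thick.
- tongs_left (a joint): Squeeze of the tongs, rad per arm (both move alike): 0 sprung open, bars 54 mm across outsides, jaw tips 72 mm apart inside, 78 outside; 0.05 bars 50 mm, jaws 62 apart, springs press 4 N a finger, enough to carry the tongs; 0.165 bars 41 mm, jaws parallel, 38 apart, 9 N; 0.23 stop, bars 36 mm, jaws 25 apart. Squeezing sinks the tips 1 to 2 mm below the bars' level. Springs open when let out.
- tea_light: Tea light: a round candle in a plain silvery-white cup, 38 mm in diameter, 16 mm tall, 18 g, flat on the worktop. Origin: centre of its underside; z up when it is right way up.
- dish: Round shallow cream ceramic dish, loose, 112 mm in diameter, 15 mm tall at the rim; the middle (about 40 mm across) is flat, 6 mm above the worktop, and from there it slopes up to the rim. Origin: centre of its underside; z up.
- holder: Holder of the tongs: an open box of pale wood, fixed, 56 mm (x) by 112 mm (y) outside and 32 mm tall, walls and floor 6 mm thick, so 44 by 100 mm inside. Origin: centre of its underside; y along the long side, the way the tongs' arms spread; z up.
Not all that is in view belongs to the job. Of the things like the dish, leave any that is black or yellow; of the rest the larger one is meant.

How it is judged:
On the way, in this order (a step that is already met when the one before it is completed fails the run):
1. the tea light is lifted clear of the worktop in the tongs (height (world z) of tea_light above 0.03 m and contact force between tongs and tea_light above 0.2 N), for 0.2 s.
2. the tea light is lowered to within 25 mm of the middle of the dish and within about 20 mm of its floor, still in the tongs (horizontal distance between tea_light and dish below 0.025 m and z of tea_light in the frame of dish below 0.027 m and contact force between tongs and tea_light above 0.2 N), for 0.1 s.
3. the tea light is released in the dish (horizontal distance between tea_light and dish below 0.025 m and z of tea_light in the frame of dish below 0.015 m and contact force between tongs and tea_light below 0.05 N and contact force between dish and tea_light above 0.02 N), for 0.2 s.
At the end, for the whole second after the job is handed in: The tea light rests right way up (within about 11 degrees of the dish) in the dish, its centre within 25 mm of the dish's centre; the tongs stand upright (within 10 degrees) on the floor of their holder, within 20 mm of its centre; both are at rest and let go (horizontal distance between tea_light and dish below 0.025 m and z of tea_light in the frame of dish between 0 and 0.015 m and angle between the z axis of tea_light and the z axis of dish, either way round below 0.2 rad and angle between tea_light's own z axis and vertical below 0.25 rad and linear speed of each of tea_light, tongs below 0.02 m/s and horizontal distance between tongs and holder below 0.02 m and z of tongs in the frame of holder below 0.014 m and angle between tongs's own z axis and vertical below 0.17 rad); the robot touches nothing.
It fails at once if the gripper's fingers touch the tea light (contact force between the fingers and tea_light above 0.2 N).
It also fails if it takes over 72 s, if anything falls off the work surface, if the arm or the gripper's body presses on something with over 40 N, if the wrist force passes 120 N, or if a joint passes its speed limit or range.

## Working session

There is one attempt and no reset: what is moved stays moved. The work goes in short steps, Python scripts to look and compute and a shell command to move; the robot and the scene stay as the last step left them, time stands still between calls to the robot, and variables do not carry over. Pictures are saved under pics/ and viewed, and the job is handed in when it is done.

```bash
mkdir -p pics; ls; cat > h.py <<'E'
import numpy as np, cv2
from bench import robot
def snap(n,f=None):
    o=robot.get_obs(); s=robot.snapshot(n)
    if f: cv2.imwrite('pics/'+f,s['image'][:,:,::-1])
    M=np.eye(4)
    if n=='wrist':
        from scipy.spatial.transform import Rotation as R
        T=np.eye(4);T[:3,:3]=R.from_euler('xyz',o['ee_rot']).as_matrix();T[:3,3]=o['tool_pos']
        s['c2w']=T@np.array(s['hand_eye'])
    else:
        M[:3,:3]=cv2.Rodrigues(np.array(s['rvec'],float))[0];M[:3,3]=np.ravel(s['tvec']);s['c2w']=np.linalg.inv(M)
    return s
def rays(s,uv):
    uv=np.asarray(uv,float).reshape(-1,1,2);k=np.array([s['k1'],0,0,0,0],float)
    p=cv2.undistortPoints(uv,np.array(s['mtx'],float),k).reshape(-1,2)
    d=np.c_[p,np.ones(len(p))]@s['c2w'][:3,:3].T
    return s['c2w'][:3,3],d
def onplane(s,uv,z):
    c,d=rays(s,uv);return c+d*((z-c[2])/d[:,2])[:,None]
def bydepth(s,uv):
    uv=np.asarray(uv).reshape(-1,2).astype(int);c,d=rays(s,uv);return c+d*s['depth'][uv[:,1],uv[:,0]][:,None]
E
python3 - <<'E'
from h import *
print(robot.get_obs())
for n in('side','top','wrist'):
    s=snap(n,n+'0.png');print(n,s['mtx'],s['k1'],s['c2w'])
E
```

```text
pics
{'time': 0.0, 'joint_positions': array([-1.25112327e+00,  8.79177171e-02,  1.37223115e+00,  4.02400276e-06,
        1.68358232e+00, -1.03121682e-01]), 'qvel': array([-0.00104709, -0.001481  ,  0.00037631, -0.00099247, -0.00273196,
       -0.00108827]), 'joint_torque': array([-6.92183512e-04, -3.40178168e+01, -3.02432585e+01,  7.17940112e-02,
        3.28671292e-02, -1.90014812e-04]), 'tool_pos': array([ 0.22550137, -0.50110627,  0.22633622]), 'ee_rot': array([-3.13946589e+00, -2.24116397e-04,  4.22794953e-01]), 'wrist_force': array([ 0.20339406, -0.08098527, -0.12085942]), 'wrist_torque': array([-0.03503274, -0.00952476,  0.02806373]), 'width': 0.09383405914173662}
side [[393.72121602   0.         282.96548676]
 [  0.         393.72121602 204.62789376]
 [  0.           0.           1.        ]] -0.024484210439163302 [[ 0.94428946 -0.14341534  0.29622534  0.35537689]
 [-0.32875944 -0.45292871  0.82871757 -0.76312568]
 [ 0.01531815 -0.87993615 -0.47484495  0.59079227]
 [ 0.          0.          0.          1.        ]]
top [[415.57632047   0.         285.72589046]
 [  0.         415.57632047 211.21833101]
 [  0.           0.           1.        ]] -0.02714197497776462 [[-0.01685134 -0.99402088  0.10788198  0.51048375]
 [-0.99976982  0.01531844 -0.01502202  0.07767644]
 [ 0.01327962 -0.10811029 -0.99405021  1.19160515]
 [ 0.          0.          0.          1.        ]]
wrist [[355.03564129   0.         281.32855641]
 [  0.         355.03564129 210.35549358]
 [  0.           0.           1.        ]] -0.012257620585329481 [[ 0.4103567  -0.87923789 -0.24196719  0.29527906]
 [-0.91192088 -0.39645274 -0.10595059 -0.47069503]
 [-0.00277278  0.26413247 -0.96448243  0.38452255]
 [ 0.          0.          0.          1.        ]]
```

View pics/top0.png

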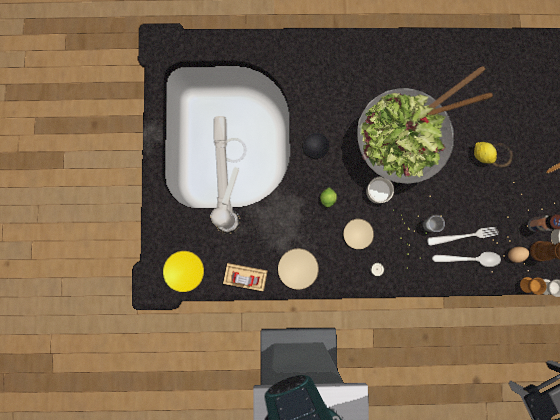

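View pics/side0.png

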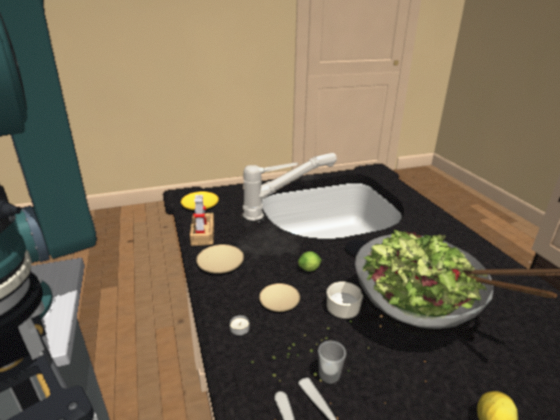

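The top view shows the tongs in the holder at about (245,277), the large cream dish at (298,269) and the tea light at (377,269). The decoys are the small cream dish at (358,234) and the yellow dish at (183,271). The white cup at (380,190) is not part of the job.

```bash
python3 - <<'E'
from h import *
s=snap('top');im=s['image'];hsv=cv2.cvtColor(im,cv2.COLOR_RGB2HSV)
def crop(a,b,c,d,f,k=8): cv2.imwrite('pics/'+f,cv2.resize(im[b:d,a:c,::-1],None,fx=k,fy=k,interpolation=cv2.INTER_NEAREST))
crop(215,255,295,300,'topA.png',10); 
def blob(m,box):
    a,b,c,d=box;z=np.zeros(m.shape,np.uint8);z[b:d,a:c]=m[b:d,a:c]
    n,l,st,ce=cv2.connectedComponentsWithStats(z);i=1+np.argmax(st[1:,4]);return (l==i).astype(np.uint8),ce[i],st[i]
V=hsv[:,:,2];S=hsv[:,:,1];H=hsv[:,:,0]
bright=(V>110).astype(np.uint8)
for nm,box,z,rz in(('dish',(270,245,322,293),.015,.015),('small',(340,215,378,252),.015,.015),('tea',(366,259,388,279),.016,.016),('hold',(220,258,270,294),.032,.032)):
    m,c,st=blob(bright,box)
    ct=max(cv2.findContours(m,cv2.RETR_EXTERNAL,cv2.CHAIN_APPROX_NONE)[0],key=cv2.contourArea)
    P=onplane(s,ct.reshape(-1,2),rz)[:,:2].astype(np.float32)
    print(nm,c,st,'circ',cv2.minEnclosingCircle(P),'rect',cv2.minAreaRect(P), 'depthz',bydepth(s,[c])[0])
red=((V>90)&(S>150)&((H<6)|(H>174))).astype(np.uint8)
n,l,st,ce=cv2.connectedComponentsWithStats(red[255:300,215:275].copy());
for i in range(1,n):
  if st[i,4]>3: print('red',ce[i]+[215,255],st[i],onplane(s,[ce[i]+[215,255]],.08))
E
```

```text
dish [297.62079511 268.56422018] [ 278  248   40   42 1308] circ ((0.4760858714580536, 0.029137659817934036), 0.05738409608602524) rect ((0.4753836989402771, 0.0288308784365654), (0.11270807683467865, 0.11097145080566406), 44.0131721496582) depthz [0.4770367  0.03059712 0.00657449]
small [358.10410959 233.6260274 ] [343 219  31  30 730] circ ((0.5714454650878906, -0.14445506036281586), 0.043801449239254) rect ((0.571509838104248, -0.14439232647418976), (0.08562279492616653, 0.08242534101009369), 89.00154113769531) depthz [ 0.57344758 -0.146799    0.0022447 ]
tea [377.2        269.01481481] [371 263  13  13 135] circ ((0.47060537338256836, -0.1948108822107315), 0.01872682012617588) rect ((0.4704468250274658, -0.19442588090896606), (0.034210193902254105, 0.0335349477827549), 88.89591979980469) depthz [ 0.47025485 -0.19553711  0.01112707]
hold [244.97695853 276.74423963] [223 263  45  28 868] circ ((0.4562075436115265, 0.17562875151634216), 0.06277987360954285) rect ((0.4561980366706848, 0.17588797211647034), (0.11405289173126221, 0.05800054594874382), 78.53409576416016) depthz [0.45709473 0.18070271 0.00439963]
red [234.59090909 276.54545455] [18 17  6 11 22] [[0.45947697 0.19901212 0.08      ]]
red [251.45454545 280.68181818] [34 21  5 10 22] [[0.44791199 0.15454586 0.08      ]]
red [257.44444444 280.11111111] [41 22  3  8  9] [[0.44913648 0.13871365 0.08      ]]
```

View pics/topA.png

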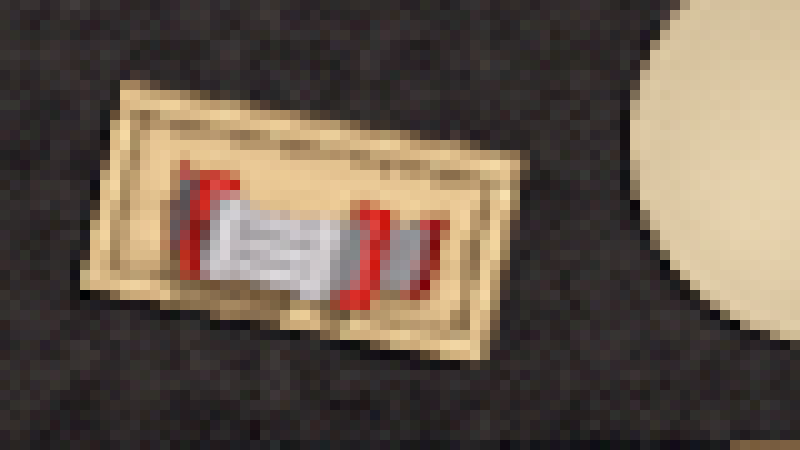

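The sizes agree with the description: dish 112 mm across, holder 114x58 mm, small dish 84 mm. The holder's yaw is about -11.5°. I'll move toward the holder now, turning the tool by about -36° on the way.

```bash
python3 -m inch '[{"linear":[0.3,0.4,0.3],"twist":-0.1,"gripper":1},{"linear":[0.6,0.8,0.5],"twist":-0.2,"gripper":1},{"linear":[0.6,1,0.5],"twist":-0.3,"gripper":1}]'
python3 -m inch '[{"linear":[0.1,0.4,0],"twist":-0.1,"gripper":1},{"linear":[0.3,0.8,0],"twist":-0.2,"gripper":1},{"linear":[0.3,1,0],"twist":-0.3,"gripper":1}]'
python3 -m inch '[{"linear":[0.2,0.4,0],"twist":0,"gripper":1},{"linear":[0.3,0.8,0],"twist":0,"gripper":1},{"linear":[0.3,1,0],"twist":0,"gripper":1}]'
python3 -m inch '[{"linear":[0.2,0.4,0],"twist":0,"gripper":1},{"linear":[0.2,0.8,0],"twist":0,"gripper":1},{"linear":[0.2,1,0],"twist":0,"gripper":1}]'
python3 -m inch '[{"linear":[0.2,0.4,0],"twist":0,"gripper":1},{"linear":[0.3,0.8,0],"twist":0,"gripper":1},{"linear":[0.3,1,0],"twist":0,"gripper":1}]'
python3 -m inch '[{"linear":[0.2,0.4,0],"twist":0,"gripper":1},{"linear":[0.2,0.8,0],"twist":0,"gripper":1},{"linear":[0.2,1,0],"twist":0,"gripper":1}]'
python3 -m inch '[{"linear":[0,0.4,0],"twist":0,"gripper":1},{"linear":[0,0.6,0],"twist":0,"gripper":1},{"linear":[0,0.6,0],"twist":0,"gripper":1},{"linear":[0,0.6,0],"twist":0,"gripper":1}]'
python3 -c "
from h import *
s=snap('wrist','w1.png')"
```

```text
time: 0.45
tool_pos: [0.2855, -0.4049, 0.2773]
ee_rot: [3.141, -0.001, 0.102]
wrist_force: [-0.2, 0.7, 0.1]
width: 0.0939
time: 0.7
tool_pos: [0.316, -0.3018, 0.2769]
ee_rot: [-3.141, -0.002, -0.208]
wrist_force: [0.4, -0.3, 0.4]
width: 0.094
time: 0.95
tool_pos: [0.3451, -0.2017, 0.2765]
ee_rot: [-3.14, -0.001, -0.202]
wrist_force: [0.2, -0.2, -0.6]
width: 0.094
time: 1.2
tool_pos: [0.3643, -0.1016, 0.2765]
ee_rot: [-3.14, 0.0, -0.202]
wrist_force: [-0.1, 0.6, -0.1]
width: 0.094
time: 1.45
tool_pos: [0.3949, -0.0017, 0.2763]
ee_rot: [-3.14, 0.0, -0.203]
wrist_force: [0.3, -0.6, -0.3]
width: 0.0942
time: 1.7
tool_pos: [0.4142, 0.0986, 0.2761]
ee_rot: [-3.14, 0.001, -0.202]
wrist_force: [0.1, -0.5, -0.1]
width: 0.0941
time: 2.03
tool_pos: [0.4141, 0.1556, 0.2762]
ee_rot: [3.141, 0.001, -0.203]
wrist_force: [-0.8, -1.2, -1.4]
width: 0.0939
```

View pics/w1.png

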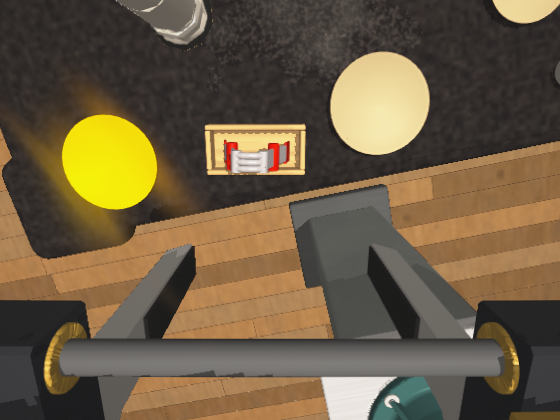

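The wrist view shows the holder at (255,150), square to the image, with the two red bars at about (232,152) and (274,155). The yaw is therefore aligned. Next I'll measure the bars.

```bash
python3 - <<'E'
from h import *
s=snap('wrist');im=s['image'];hsv=cv2.cvtColor(im,cv2.COLOR_RGB2HSV);H,S,V=[hsv[:,:,i] for i in range(3)]
cv2.imwrite('pics/w1c.png',cv2.resize(im[115:185,195:315,::-1],None,fx=6,fy=6,interpolation=cv2.INTER_NEAREST))
red=((V>60)&(S>150)&((H<6)|(H>174))).astype(np.uint8)
n,l,st,ce=cv2.connectedComponentsWithStats(red[100:190,190:320].copy())
for i in range(1,n):
  if st[i,4]>5: print('red',ce[i]+[190,100],st[i][:]+[190,100,0,0,0],onplane(s,[ce[i]+[190,100]],.072))
m=cv2.inRange(im[115:185,195:315],(130,100,60),(255,255,230))
ct=max(cv2.findContours(m,0,1)[0],key=cv2.contourArea).reshape(-1,2)+[195,115]
P=onplane(s,ct,.032)[:,:2].astype(np.float32);print(cv2.minAreaRect(P))
print(bydepth(s,[[232,155],[274,155],[252,162],[252,155],[245,162]]))
t=snap('top');print(t['depth'][277,245],bydepth(t,[[234,277],[251,281],[243,277]]))
E
```

```text
red [228.35365854 153.14634146] [223 141  13  30 164] [[0.46138834 0.19903076 0.072     ]]
red [285.96078431 151.68627451] [283 142   5  22  51] [[0.45093057 0.14153626 0.072     ]]
red [273.54347826 156.23369565] [267 144  11  27 184] [[0.44900249 0.15480906 0.072     ]]
((0.45581182837486267, 0.17643113434314728), (0.11188404262065887, 0.055954981595277786), 78.91364288330078)
[[0.46227301 0.18930029 0.11329471]
 [0.45046309 0.15395922 0.07510973]
 [0.45288814 0.1726912  0.11699689]
 [0.45888603 0.17137031 0.11625225]
 [0.45423902 0.17873074 0.11768723]]
1.066799 [[0.45800968 0.20129179 0.07354934]
 [0.44664897 0.15630928 0.07208247]
 [0.45950551 0.17381097 0.11354344]]
```

View pics/w1c.png

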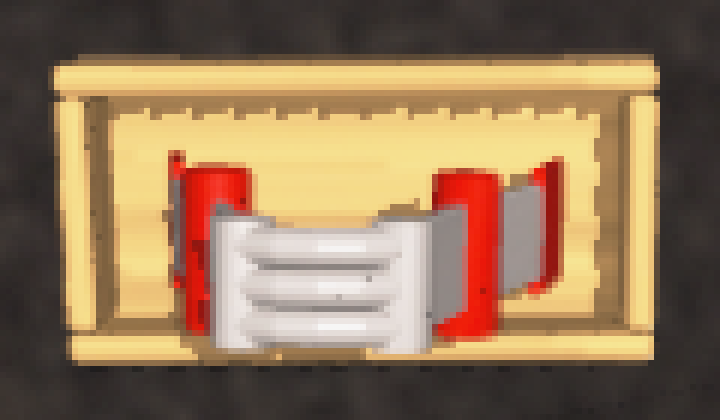

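The holder centre is (0.456, 0.1765) and the tongs centre about (0.4545, 0.176), with the bars near z 0.07 as expected. I'll move over the tongs and go down to TCP z of about 0.072.

```bash
python3 -m inch '[{"linear":[0.2,0.1,0],"twist":0,"gripper":1},{"linear":[0.4,0.2,-0.2],"twist":0,"gripper":1},{"linear":[0.4,0.2,-0.5],"twist":0,"gripper":1},{"linear":[0.4,0.2,-0.8],"twist":0,"gripper":1},{"linear":[0.4,0.2,-0.8],"twist":0,"gripper":1},{"linear":[0.4,0.2,-0.8],"twist":0,"gripper":1}]'
python3 -c "
from h import *
s=snap('wrist','w2.png')"
```

```text
time: 2.68
tool_pos: [0.4535, 0.1736, 0.1951]
ee_rot: [3.139, 0.004, -0.208]
wrist_force: [0.2, -0.1, 0.1]
width: 0.0933
```

View pics/w2.png

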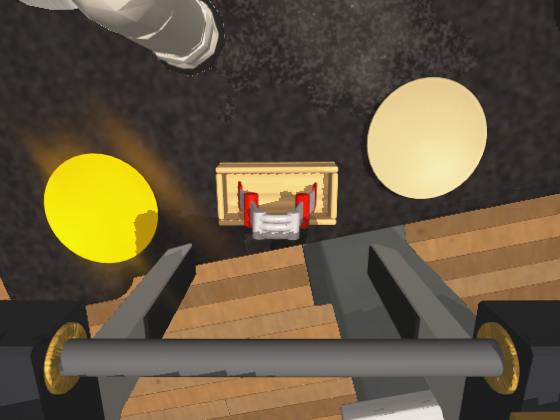

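The tongs stand squarely between the fingers, with the bars at (251,208) and (302,208). I'll take a quick re-measure from here.

```bash
python3 - <<'E'
from h import *
s=snap('wrist');im=s['image'];hsv=cv2.cvtColor(im,cv2.COLOR_RGB2HSV);H,S,V=[hsv[:,:,i] for i in range(3)]
red=((V>60)&(S>150)&((H<6)|(H>174))).astype(np.uint8)
for y in (197,202,208,214):
  c=np.where(red[y,220:340])[0]+220;print(y,c)
P=onplane(s,[[244,202],[259,202],[296,202],[310,202]],.069);print(P)
o=robot.get_obs();yw=o['ee_rot'][2];print(o['tool_pos'],yw);m=(P[0]+P[3])/2;print(m,np.linalg.norm(P[0]-P[3]))
m=cv2.inRange(im[155:245,205:350],(130,100,60),(255,255,230))
ct=max(cv2.findContours(m,0,1)[0],key=cv2.contourArea).reshape(-1,2)+[205,155]
print(cv2.minAreaRect(onplane(s,ct,.032)[:,:2].astype(np.float32)))
E
```

```text
197 [240 246 247 248 249 250 251 252 253 254 255 256 257 258 297 298 299 300
 301 302 303 304 305 306 307 308 309 310 316]
202 [240 246 247 248 249 250 251 252 255 256 257 258 297 298 299 300 301 302
 303 304 305 306 307 308 309 310 316]
208 [246 247 248 249 250 251 304 305 306 307 308 309]
214 [246 247 248 249 250 251 304 305 306 307 308 309]
[[0.46604891 0.20278872 0.069     ]
 [0.46348487 0.19057486 0.069     ]
 [0.45716416 0.1604595  0.069     ]
 [0.45477321 0.1490653  0.069     ]]
[0.45546736 0.17453391 0.19883194] -0.20693893189958734
[0.46041106 0.17592701 0.069     ] 0.05489396385310415
((0.45072615146636963, 0.17736011743545532), (0.11171010136604309, 0.07259256392717361), 78.13770294189453)
```

The bars measure 55 mm across outsides, against 54 given. The correction is about +2 mm in y. Descending 127 mm, then closing partly to carry.

```bash
python3 -m inch '[{"linear":[0,0.02,-0.2],"twist":0,"gripper":1},{"linear":[0,0.02,-0.4],"twist":0,"gripper":1},{"linear":[0,0.02,-0.6],"twist":0,"gripper":1},{"linear":[0,0.02,-0.7],"twist":0,"gripper":1},{"linear":[0,0.02,-0.7],"twist":0,"gripper":1}]'
python3 -m inch '[{"linear":[0,0,-0.2],"twist":0,"gripper":1},{"linear":[0,0,-0.4],"twist":0,"gripper":1},{"linear":[0,0,-0.5],"twist":0,"gripper":1},{"linear":[0,0,-0.56],"twist":0,"gripper":1},{"linear":[0,0,-0.56],"twist":0,"gripper":1},{"linear":[0,0,-0.56],"twist":0,"gripper":1}]'
python3 -c "
from h import *
s=snap('wrist','w3.png')"
```

```text
time: 3.2
tool_pos: [0.454, 0.1767, 0.1262]
ee_rot: [3.141, 0.001, -0.206]
wrist_force: [0.2, -0.4, 0.6]
width: 0.094
time: 3.7
tool_pos: [0.4552, 0.1772, 0.0718]
ee_rot: [-3.141, -0.002, -0.206]
wrist_force: [-0.3, 0.2, 0.0]
width: 0.0942
```

View pics/w3.png

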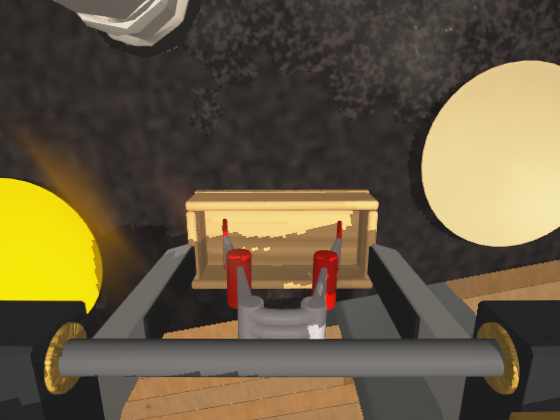

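The bars, at (240,278) and (325,278), sit between the fingers. Closing to about 47 mm.

```bash
python3 -m inch '[{"linear":[0,0,0],"twist":0,"gripper":0.7},{"linear":[0,0,0],"twist":0,"gripper":0.6},{"linear":[0,0,0],"twist":0,"gripper":0.5},{"linear":[0,0,0],"twist":0,"gripper":0.5},{"linear":[0,0,0],"twist":0,"gripper":0.5},{"linear":[0,0,0],"twist":0,"gripper":0.5},{"linear":[0,0,0],"twist":0,"gripper":0.5}]'
python3 -m inch '[{"linear":[0,0,0.03],"twist":0,"gripper":0.5},{"linear":[0,0,0.1],"twist":0,"gripper":0.5},{"linear":[0,0,0.2],"twist":0,"gripper":0.5},{"linear":[0,0,0.35],"twist":0,"gripper":0.5},{"linear":[0,0,0.5],"twist":0,"gripper":0.5},{"linear":[0,0,0.5],"twist":0,"gripper":0.5}]'
python3 -c "
from h import *
s=snap('wrist','w4.png');snap('side','s4.png')"
```

```text
time: 4.33
tool_pos: [0.4546, 0.1771, 0.0708]
ee_rot: [-3.141, -0.0, -0.206]
wrist_force: [0.1, -0.1, 1.6]
width: 0.0508
time: 4.83
tool_pos: [0.4567, 0.1777, 0.1249]
ee_rot: [-3.138, -0.007, -0.205]
wrist_force: [0.0, 0.6, -0.9]
width: 0.0472
```

View pics/w4.png

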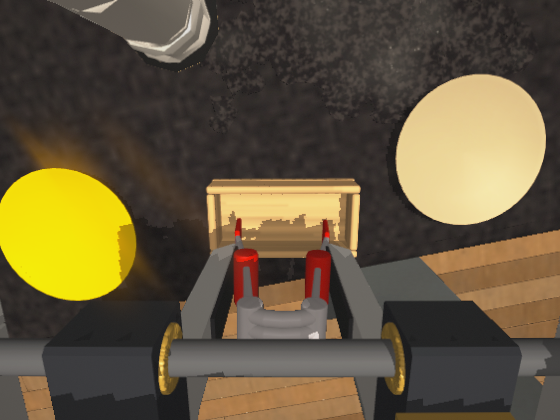

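View pics/s4.png

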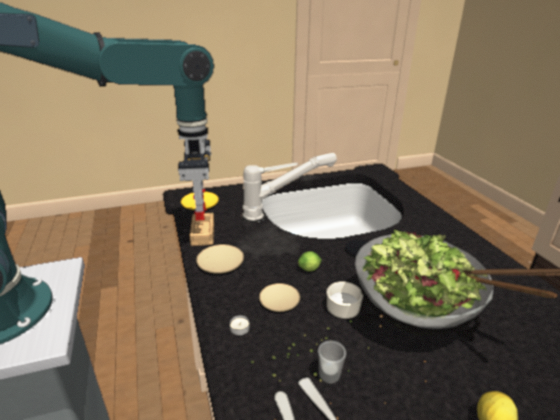

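The tongs are up and vertical; the wrist view shows the bars at (246,278) and (317,278), unchanged in row. Now carrying them to the tea light.

```bash
python3 -m inch '[{"linear":[0,-0.1,0.1],"twist":0,"gripper":0.5},{"linear":[0,-0.25,0.3],"twist":0,"gripper":0.5},{"linear":[0,-0.5,0.4],"twist":0,"gripper":0.5},{"linear":[0,-0.75,0.4],"twist":0,"gripper":0.5},{"linear":[0,-1,0.4],"twist":0,"gripper":0.5}]'
python3 -m inch '[{"linear":[0,-0.25,0],"twist":0,"gripper":0.5},{"linear":[0,-0.5,0],"twist":0,"gripper":0.5},{"linear":[0,-0.75,0],"twist":0,"gripper":0.5},{"linear":[0,-1,0],"twist":0,"gripper":0.5}]'
python3 -m inch '[{"linear":[0,-0.25,0],"twist":0,"gripper":0.5},{"linear":[0,-0.5,0],"twist":0,"gripper":0.5},{"linear":[0,-0.7,0],"twist":0,"gripper":0.5},{"linear":[0,-0.85,0],"twist":0,"gripper":0.5},{"linear":[0,-0.9,0],"twist":0,"gripper":0.5},{"linear":[0,-0.9,0],"twist":0,"gripper":0.5},{"linear":[0,-0.9,0],"twist":0,"gripper":0.5}]'
python3 - <<'E'
from h import *
s=snap('wrist','w5.png');snap('side','s5.png');print(robot.get_obs()['tool_pos'])
im=s['image'];hsv=cv2.cvtColor(im,cv2.COLOR_RGB2HSV)
m=((hsv[:,:,1]<70)&(hsv[:,:,2]>110)).astype(np.uint8)
n,l,st,ce=cv2.connectedComponentsWithStats(m)
for i in range(1,n):
  if 150<st[i,4]<6000:
    ct=cv2.findContours((l==i).astype(np.uint8),0,1)[0][0].reshape(-1,2)
    P=onplane(s,ct,.016)[:,:2].astype(np.float32);print(ce[i],st[i],cv2.minEnclosingCircle(P),P.mean(0))
E
```

```text
time: 5.35
tool_pos: [0.4543, 0.0756, 0.1613]
ee_rot: [3.141, -0.001, -0.205]
wrist_force: [0.2, -0.1, -1.6]
width: 0.0468
time: 5.68
tool_pos: [0.4534, -0.0247, 0.1601]
ee_rot: [3.141, 0.002, -0.206]
wrist_force: [1.2, 0.4, -1.7]
width: 0.0472
time: 6.27
tool_pos: [0.4539, -0.1127, 0.1602]
ee_rot: [-3.141, 0.001, -0.206]
wrist_force: [0.2, 0.0, -0.5]
width: 0.0471
[ 0.45419305 -0.1121401   0.16042006]
[549.54850746  32.31529851] [539  17  21  31 536] ((0.5458250045776367, -0.34811264276504517), 0.011558729223906994) [ 0.54615873 -0.34719384]
[274.20583361  75.1305933 ] [ 239   43   66   67 3017] ((0.5571768879890442, -0.1261816918849945), 0.034137725830078125) [ 0.5582881  -0.12669009]
[371.67086835 165.74229692] [ 351  144   42   44 1428] ((0.47064465284347534, -0.19606345891952515), 0.019703414291143417) [ 0.47112417 -0.19532739]
[357.09599295 291.75429326] [ 322  238   60  100 2271] ((0.35777848958969116, -0.16235730051994324), 0.05885624885559082) [ 0.36116582 -0.16308835]
[204.7993688 293.2141569] [ 181  243   55   95 2218] ((0.3833000659942627, -0.027771029621362686), 0.056395526975393295) [ 0.38384923 -0.02618402]
[281.24275862 321.7062069 ] [ 237  298   91   41 2900] ((0.3388422131538391, -0.08962345123291016), 0.04679490625858307) [ 0.34087422 -0.09139197]
[ 21.17190776 362.75157233] [  0 351  45  24 954] ((0.3446559011936188, 0.17983397841453552), 0.027064118534326553) [0.34419742 0.17904681]
[280.72605074 362.62968573] [ 168  351  225   25 5282] ((0.29357099533081055, -0.07727639377117157), 0.11334533244371414) [ 0.29222634 -0.07810009]
[529.70533643 363.04176334] [519 351  23  24 431] ((0.24045351147651672, -0.3249860107898712), 0.016498422250151634) [ 0.24037752 -0.32531333]
```

View pics/w5.png

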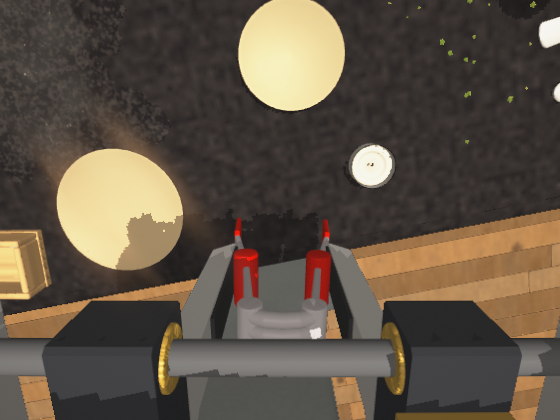

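View pics/s5.png

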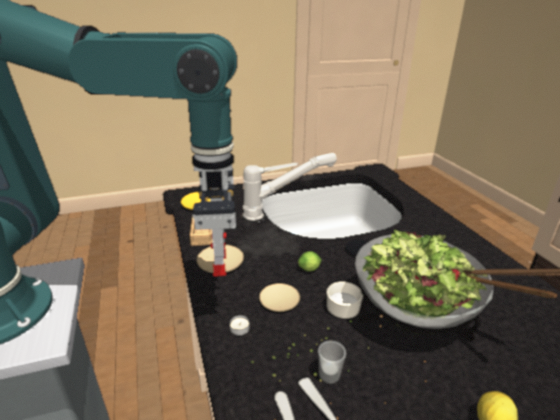

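The tea light's top is at (371,166), which gives (0.4706, -0.196) with a radius of 19.7 mm, agreeing with the top view. I'll move above it and check where the jaws sit relative to it.

```bash
python3 -m inch '[{"linear":[0.05,-0.2,0],"twist":0,"gripper":0.5},{"linear":[0.1,-0.45,-0.1],"twist":0,"gripper":0.5},{"linear":[0.16,-0.7,-0.3],"twist":0,"gripper":0.5},{"linear":[0.16,-0.83,-0.4],"twist":0,"gripper":0.5},{"linear":[0.16,-0.83,-0.4],"twist":0,"gripper":0.5},{"linear":[0.16,-0.83,-0.4],"twist":0,"gripper":0.5}]'
python3 - <<'E'
from h import *
s=snap('wrist','w6.png');snap('side','s6.png');o=robot.get_obs();t=o['tool_pos'];print(t,o['ee_rot'])
yw=o['ee_rot'][2];X=np.array([np.cos(yw),np.sin(yw)]);Y=np.array([-X[1],X[0]])
for uv,z in(([246,252],t[2]+.003),([317,252],t[2]+.003),([238,222],t[2]-.040),([326,222],t[2]-.04)):
    p=onplane(s,[uv],z)[0]; d=p[:2]-t[:2];print(uv,d@X,d@Y)
E
```

```text
time: 6.87
tool_pos: [0.4697, -0.1949, 0.1197]
ee_rot: [-3.14, 0.003, -0.206]
wrist_force: [0.0, -0.4, 0.3]
width: 0.0472
[ 0.4706546  -0.19481679  0.12133926] [-3.14112808e+00 -7.40345809e-04 -2.04434030e-01]
[246, 252] 0.013598017776542936 0.015181406296352938
[317, 252] 0.013593867611956871 -0.017699374693259398
[238, 222] 0.014681183968999596 0.024035461346444693
[326, 222] 0.014660567185663977 -0.02691417217273439
```

View pics/w6.png

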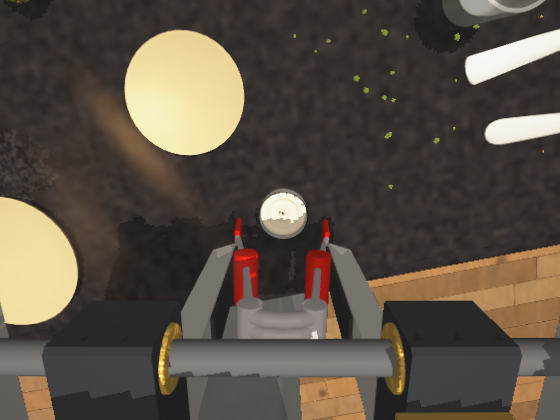

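View pics/s6.png

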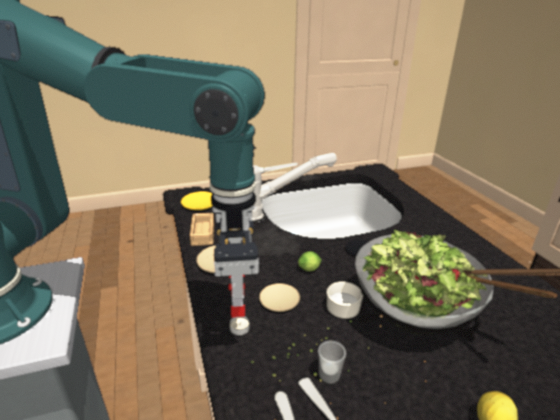

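The tea light at (283,213) is centred between the paddles at 238 and 326, with x aligned. Descending to TCP z of about 0.071 puts the tips roughly 4 mm up. Then I'll squeeze.

```bash
python3 -m inch '[{"linear":[0,0,-0.1],"twist":0,"gripper":0.5},{"linear":[0,0,-0.25],"twist":0,"gripper":0.5},{"linear":[0,0,-0.38],"twist":0,"gripper":0.5},{"linear":[0,0,-0.46],"twist":0,"gripper":0.5},{"linear":[0,0,-0.49],"twist":0,"gripper":0.5},{"linear":[0,0,-0.49],"twist":0,"gripper":0.5}]'
python3 -m inch '[{"linear":[0,0,0],"twist":0,"gripper":0.48},{"linear":[0,0,0],"twist":0,"gripper":0.46},{"linear":[0,0,0],"twist":0,"gripper":0.44},{"linear":[0,0,0],"twist":0,"gripper":0.42},{"linear":[0,0,0],"twist":0,"gripper":0.4},{"linear":[0,0,0],"twist":0,"gripper":0.38},{"linear":[0,0,0],"twist":0,"gripper":0.36},{"linear":[0,0,0],"twist":0,"gripper":0.36},{"linear":[0,0,0],"twist":0,"gripper":0.36}]'
python3 -c "
from h import *
s=snap('wrist','w7.png');snap('side','s7.png')"
```

```text
time: 7.47
tool_pos: [0.47, -0.1952, 0.0709]
ee_rot: [-3.141, 0.001, -0.205]
wrist_force: [0.1, 0.1, -1.1]
width: 0.0471
time: 8.22
tool_pos: [0.4709, -0.1962, 0.0723]
ee_rot: [3.141, -0.002, -0.206]
wrist_force: [0.6, 0.6, 2.7]
width: 0.0396
```

View pics/w7.png

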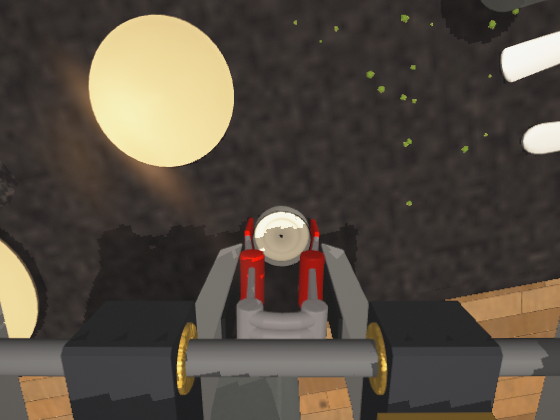

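View pics/s7.png

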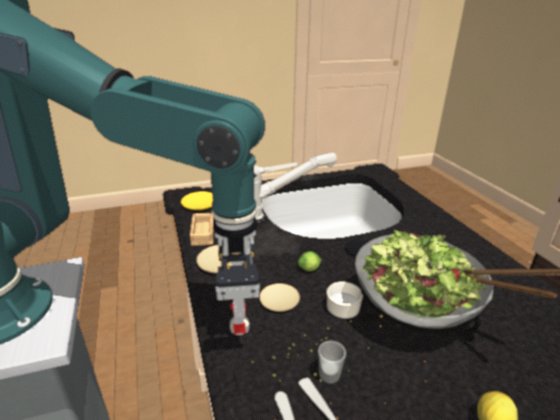

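The paddles close on the tea light at (282,236), and the width stopped at 39.6 mm. A brief settle, then lift.

```bash
python3 -m inch '[{"linear":[0,0,0],"twist":0,"gripper":0.36},{"linear":[0,0,0.02],"twist":0,"gripper":0.36},{"linear":[0,0,0.06],"twist":0,"gripper":0.36},{"linear":[0,0,0.12],"twist":0,"gripper":0.36},{"linear":[0,0,0.22],"twist":0,"gripper":0.36},{"linear":[0,0,0.34],"twist":0,"gripper":0.36},{"linear":[0,0,0.48],"twist":0,"gripper":0.36},{"linear":[0,0,0.6],"twist":0,"gripper":0.36},{"linear":[0,0,0.6],"twist":0,"gripper":0.36},{"linear":[0,0,0.6],"twist":0,"gripper":0.36}]'
python3 -c "
from h import *
s=snap('wrist','w8.png');snap('side','s8.png')"
```

```text
time: 9.15
tool_pos: [0.4711, -0.1963, 0.1331]
ee_rot: [3.141, -0.003, -0.206]
wrist_force: [-0.7, 0.8, -1.9]
width: 0.0393
```

View pics/w8.png

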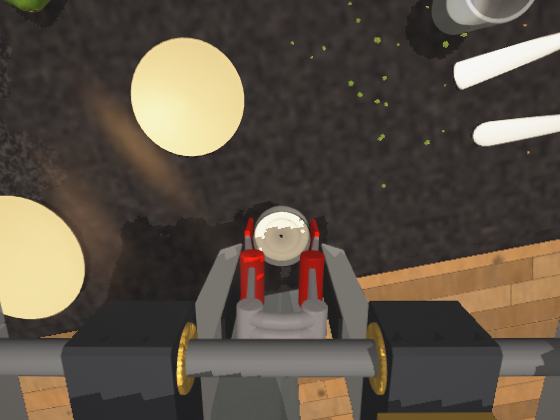

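View pics/s8.png

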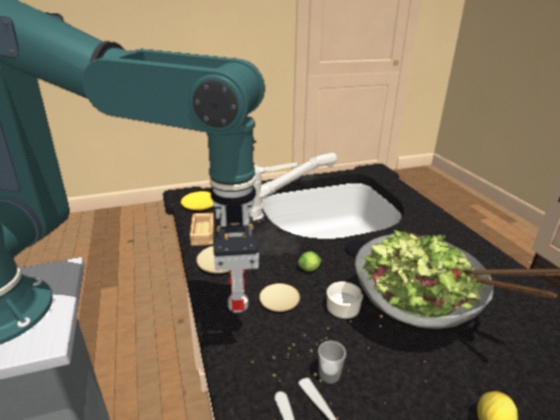

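The tea light came up with the tongs and sits level at the same spot, (282,236). Now moving toward the dish.

```bash
python3 -m inch '[{"linear":[0,0.1,0],"twist":0,"gripper":0.36},{"linear":[0,0.25,0],"twist":0,"gripper":0.36},{"linear":[0,0.45,0],"twist":0,"gripper":0.36},{"linear":[0,0.65,0],"twist":0,"gripper":0.36},{"linear":[0,0.85,0],"twist":0,"gripper":0.36},{"linear":[0,1,0],"twist":0,"gripper":0.36},{"linear":[0,1,0],"twist":0,"gripper":0.36},{"linear":[0,1,0],"twist":0,"gripper":0.36}]'
python3 - <<'E'
from h import *
s=snap('wrist','w9.png');o=robot.get_obs();t=o['tool_pos'];print(t)
im=s['image'];hsv=cv2.cvtColor(im,cv2.COLOR_RGB2HSV)
m=cv2.inRange(hsv,(15,50,150),(35,160,255));m[:,300:]=0
n,l,st,ce=cv2.connectedComponentsWithStats(m)
for i in range(1,n):
  if st[i,4]>1500:
    ct=max(cv2.findContours((l==i).astype(np.uint8),0,1)[0],key=len).reshape(-1,2)
    P=onplane(s,ct,.015)[:,:2].astype(np.float32);print(ce[i],st[i],cv2.minEnclosingCircle(P))
p=onplane(s,[[282,236]],t[2]-.0675+.012)[0];print('tea-tcp',p-t,bydepth(s,[[282,236]])[0]-t)
E
```

```text
time: 9.92
tool_pos: [0.4699, -0.0949, 0.1308]
ee_rot: [3.141, 0.001, -0.204]
wrist_force: [-0.4, -1.2, -1.3]
width: 0.04
[ 0.47001367 -0.09563476  0.13097289]
[284.04620253  65.16012658] [ 262    7   38  116 3160] ((0.5737026929855347, -0.12935112416744232), 0.038883715867996216)
[130.05769507 231.64563874] [   62   167   137   130 13918] ((0.4750726819038391, 0.029293349012732506), 0.056505393236875534)
[ 45.81837381 397.5063358 ] [  18  376   56   44 1894] ((0.33484208583831787, 0.1599828153848648), 0.03270082548260689)
tea-tcp [ 0.00057589 -0.00068963 -0.0555    ] [-0.00067378 -0.0004353  -0.05908521]
```

View pics/w9.png

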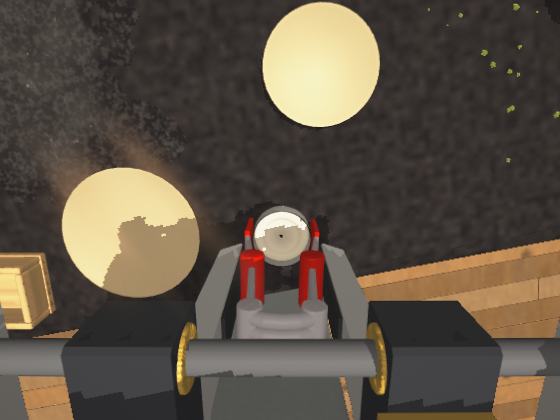

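The dish is at (130,232), which gives (0.475, 0.029) with a radius of 56.5 mm, so all views agree. The tea light is within 1 mm of the TCP axis. Moving over the dish.

```bash
python3 -m inch '[{"linear":[0,0.1,0],"twist":0,"gripper":0.36},{"linear":[0,0.25,0],"twist":0,"gripper":0.36},{"linear":[0.05,0.45,0],"twist":0,"gripper":0.36},{"linear":[0.05,0.65,0],"twist":0,"gripper":0.36},{"linear":[0.05,0.85,0],"twist":0,"gripper":0.36},{"linear":[0.05,1,0],"twist":0,"gripper":0.36}]'
python3 -m inch '[{"linear":[0,0.15,0],"twist":0,"gripper":0.36},{"linear":[0,0.25,0],"twist":0,"gripper":0.36},{"linear":[0,0.25,-0.1],"twist":0,"gripper":0.36},{"linear":[0,0.25,-0.25],"twist":0,"gripper":0.36},{"linear":[0,0.25,-0.38],"twist":0,"gripper":0.36},{"linear":[0,0.25,-0.45],"twist":0,"gripper":0.36},{"linear":[0,0.25,-0.45],"twist":0,"gripper":0.36},{"linear":[0,0.25,-0.45],"twist":0,"gripper":0.36}]'
python3 -c "
from h import *
s=snap('wrist','w10.png');snap('side','s10.png')"
```

```text
time: 10.47
tool_pos: [0.4752, 0.0052, 0.1314]
ee_rot: [-3.141, 0.001, -0.206]
wrist_force: [0.3, -0.0, -1.9]
width: 0.0401
time: 11.13
tool_pos: [0.4751, 0.0285, 0.0859]
ee_rot: [3.141, 0.001, -0.206]
wrist_force: [-0.4, -0.2, 0.2]
width: 0.0399
```

View pics/w10.png

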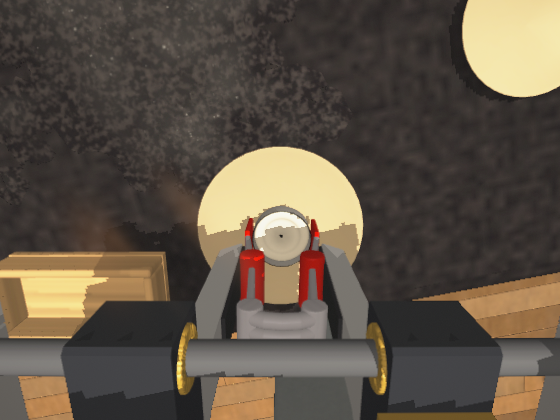

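View pics/s10.png

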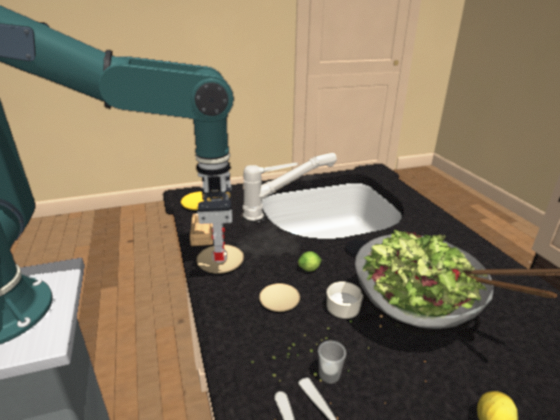

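The tea light is centred over the dish and level. Lowering the last 8 mm, then holding.

```bash
python3 -m inch '[{"linear":[0,0,-0.03],"twist":0,"gripper":0.36},{"linear":[0,0,-0.06],"twist":0,"gripper":0.36},{"linear":[0,0,-0.08],"twist":0,"gripper":0.36},{"linear":[0,0,-0.08],"twist":0,"gripper":0.36},{"linear":[0,0,-0.08],"twist":0,"gripper":0.36},{"linear":[0,0,-0.08],"twist":0,"gripper":0.36}]'
python3 -c "
from h import *
for i in range(5):
  s=snap('wrist');o=robot.get_obs();print(o['wrist_force'],o['tool_pos'])"
```

```text
time: 11.73
tool_pos: [0.4754, 0.0291, 0.0785]
ee_rot: [3.141, 0.0, -0.205]
wrist_force: [-1.0, 0.5, -1.5]
width: 0.0397
[ 0.08636956  0.36801951 -1.05809702] [0.47537402 0.02908796 0.07855313]
[-0.46003419 -0.52063979 -0.33030579] [0.47534889 0.02909225 0.07854262]
[ 0.21946096 -0.01835761 -0.5274505 ] [0.47535538 0.0290931  0.07853388]
[-1.73499554 -0.43530894 -1.0152329 ] [0.47536586 0.02906239 0.07855656]
[ 0.42860492  0.13117    -1.17136517] [0.47536937 0.02907874 0.07855981]
```

Not quite touching yet: the force is just the tongs' weight. I'll go 1 mm lower and release slowly to about 45 mm.

```bash
python3 -m inch '[{"linear":[0,0,-0.01],"twist":0,"gripper":0.36},{"linear":[0,0,-0.01],"twist":0,"gripper":0.40},{"linear":[0,0,-0.01],"twist":0,"gripper":0.42},{"linear":[0,0,-0.01],"twist":0,"gripper":0.44},{"linear":[0,0,-0.01],"twist":0,"gripper":0.46},{"linear":[0,0,-0.01],"twist":0,"gripper":0.48},{"linear":[0,0,-0.01],"twist":0,"gripper":0.48},{"linear":[0,0,-0.01],"twist":0,"gripper":0.48},{"linear":[0,0,-0.01],"twist":0,"gripper":0.48}]'
python3 -c "
from h import *
s=snap('wrist','w11.png')"
```

```text
time: 12.73
tool_pos: [0.4752, 0.0291, 0.0773]
ee_rot: [3.141, 0.0, -0.206]
wrist_force: [-0.4, -0.1, -1.7]
width: 0.0453
```

View pics/w11.png

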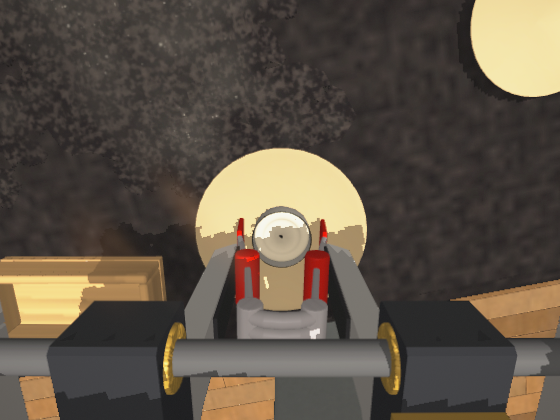

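There are clear gaps on both sides: paddles at 240 and 322, cup edges at 253 and 311. Lifting straight up.

```bash
python3 -m inch '[{"linear":[0,0,0.03],"twist":0,"gripper":0.48},{"linear":[0,0,0.1],"twist":0,"gripper":0.48},{"linear":[0,0,0.2],"twist":0,"gripper":0.48},{"linear":[0,0,0.4],"twist":0,"gripper":0.48},{"linear":[0,0,0.6],"twist":0,"gripper":0.48},{"linear":[0,0,0.7],"twist":0,"gripper":0.48},{"linear":[0,0,0.7],"twist":0,"gripper":0.48}]'
python3 -m inch '[{"linear":[-0.02,0.1,0],"twist":0,"gripper":0.48},{"linear":[-0.05,0.25,0],"twist":0,"gripper":0.48},{"linear":[-0.1,0.5,0],"twist":0,"gripper":0.48},{"linear":[-0.15,0.75,0],"twist":0,"gripper":0.48},{"linear":[-0.2,1,0],"twist":0,"gripper":0.48}]'
python3 -m inch '[{"linear":[0,0.2,0],"twist":0,"gripper":0.48},{"linear":[0,0.35,0],"twist":0,"gripper":0.48},{"linear":[0,0.47,0],"twist":0,"gripper":0.48},{"linear":[0,0.47,0],"twist":0,"gripper":0.48},{"linear":[0,0.47,0],"twist":0,"gripper":0.48}]'
python3 - <<'E'
from h import *
s=snap('wrist','w12.png');snap('side','s12.png');o=robot.get_obs();t=o['tool_pos'];print(t,o['ee_rot'])
yw=o['ee_rot'][2];X=np.array([np.cos(yw),np.sin(yw)]);Y=np.array([-X[1],X[0]])
im=s['image']
m=cv2.inRange(im[120:260,200:370],(130,100,60),(255,255,230))
print(onplane(s,[[238,222],[326,222]],t[2]-.04))
tp=snap('top','t12.png')
E
```

```text
time: 13.37
tool_pos: [0.4776, 0.0289, 0.1516]
ee_rot: [-3.141, -0.008, -0.206]
wrist_force: [0.2, 0.1, -0.8]
width: 0.045
time: 13.78
tool_pos: [0.4538, 0.1304, 0.1458]
ee_rot: [3.141, 0.003, -0.206]
wrist_force: [0.1, 0.3, -0.4]
width: 0.0452
time: 14.2
tool_pos: [0.4547, 0.1763, 0.1466]
ee_rot: [3.14, 0.002, -0.204]
wrist_force: [0.0, -0.3, -0.7]
width: 0.0454
[0.45513756 0.1754283  0.14702651] [ 3.14052843e+00  8.25576667e-04 -2.06076710e-01]
[[0.47456715 0.19704673 0.10702651]
 [0.46417139 0.14685025 0.10702651]]
```

View pics/w12.png

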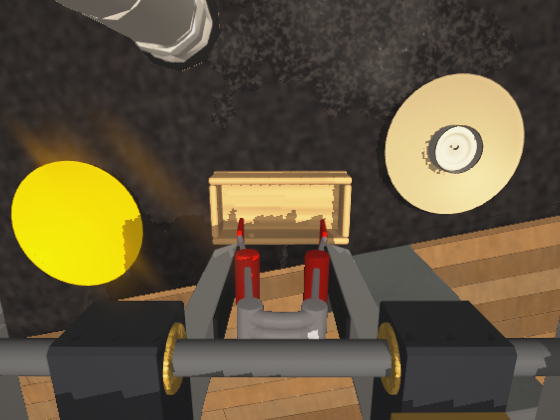

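View pics/s12.png

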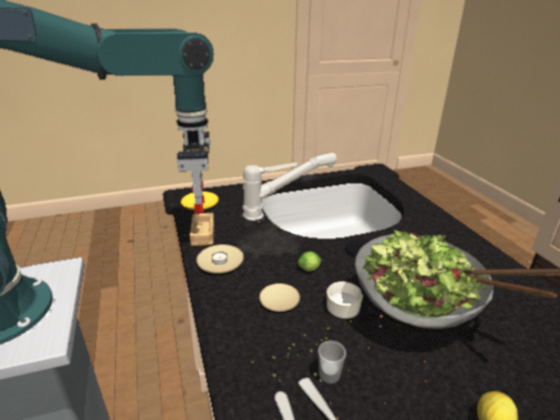

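The tea light sits upright at (455,148), in the middle of the dish centred at about (454,143). The tongs are back over the holder at the pose where I picked them up. Lowering.

```bash
python3 -m inch '[{"linear":[0,0.01,-0.1],"twist":0,"gripper":0.48},{"linear":[0,0.01,-0.25],"twist":0,"gripper":0.48},{"linear":[0,0.01,-0.42],"twist":0,"gripper":0.48},{"linear":[0,0.01,-0.56],"twist":0,"gripper":0.48},{"linear":[0,0.01,-0.66],"twist":0,"gripper":0.48},{"linear":[0,0.01,-0.71],"twist":0,"gripper":0.48},{"linear":[0,0.01,-0.73],"twist":0,"gripper":0.48},{"linear":[0,0.01,-0.73],"twist":0,"gripper":0.48},{"linear":[0,0.01,-0.73],"twist":0,"gripper":0.48}]'
python3 -c "
from h import *
for i in range(4):
  s=snap('wrist','w13.png');o=robot.get_obs();print(o['wrist_force'],o['tool_pos'])"
```

```text
time: 15.1
tool_pos: [0.456, 0.1771, 0.0752]
ee_rot: [-3.141, -0.001, -0.206]
wrist_force: [0.4, 0.1, -0.1]
width: 0.0455
[ 0.43916023  0.61328764 -0.63253001] [0.45614192 0.17717761 0.07550427]
[-0.58214414 -0.35638951 -1.59490801] [0.45612075 0.17722597 0.07557426]
[ 1.05057195 -0.56460466 -0.8026682 ] [0.4560547 0.1772321 0.075499 ]
[-0.76274942 -0.0894135  -0.87627539] [0.45592299 0.17723615 0.07537711]
```

View pics/w13.png

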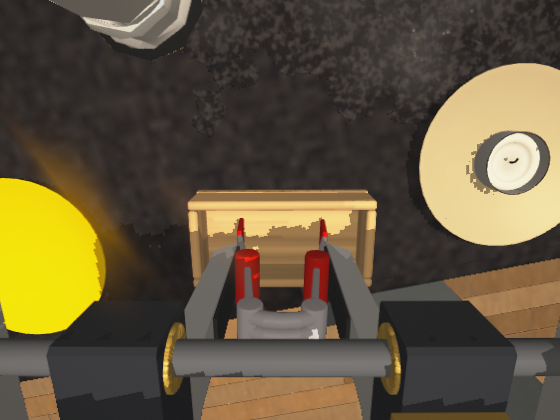

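The jaws are inside the holder box. Going 3 mm lower onto the floor, then opening slowly.

```bash
python3 -m inch '[{"linear":[0,0,-0.01],"twist":0,"gripper":0.48},{"linear":[0,0,-0.02],"twist":0,"gripper":0.48},{"linear":[0,0,-0.03],"twist":0,"gripper":0.48},{"linear":[0,0,-0.03],"twist":0,"gripper":0.48},{"linear":[0,0,-0.03],"twist":0,"gripper":0.48}]'
python3 -m inch '[{"linear":[0,0,0],"twist":0,"gripper":0.5},{"linear":[0,0,0],"twist":0,"gripper":0.52},{"linear":[0,0,0],"twist":0,"gripper":0.54},{"linear":[0,0,0],"twist":0,"gripper":0.56},{"linear":[0,0,0],"twist":0,"gripper":0.58},{"linear":[0,0,0],"twist":0,"gripper":0.6},{"linear":[0,0,0],"twist":0,"gripper":0.7},{"linear":[0,0,0],"twist":0,"gripper":0.85},{"linear":[0,0,0],"twist":0,"gripper":0.9},{"linear":[0,0,0],"twist":0,"gripper":0.9}]'
python3 -c "
from h import *
s=snap('wrist','w14.png')"
```

```text
time: 15.72
tool_pos: [0.4553, 0.1771, 0.0714]
ee_rot: [3.141, 0.0, -0.205]
wrist_force: [-0.4, 0.4, -1.0]
width: 0.0453
time: 16.55
tool_pos: [0.4555, 0.1771, 0.0717]
ee_rot: [-3.142, -0.0, -0.206]
wrist_force: [-1.1, 0.2, 0.2]
width: 0.0793
```

View pics/w14.png

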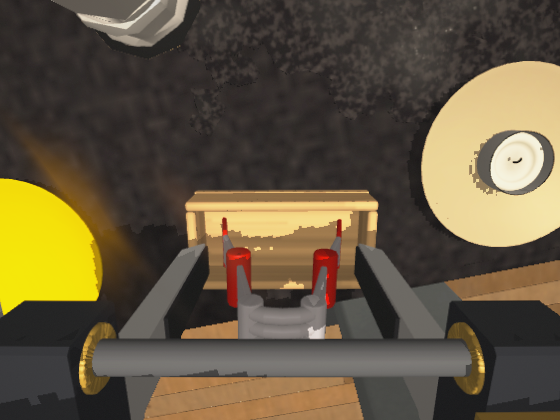

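The tongs have sprung open and look the same as before pick-up, with the bars at (239,277) and (325,277) clear of the fingers. Now retreating straight up.

```bash
python3 -m inch '[{"linear":[0,0,0.02],"twist":0,"gripper":1},{"linear":[0,0,0.1],"twist":0,"gripper":1},{"linear":[0,0,0.3],"twist":0,"gripper":1},{"linear":[0,0,0.6],"twist":0,"gripper":1},{"linear":[0,0,0.9],"twist":0,"gripper":1},{"linear":[0,0,1],"twist":0,"gripper":1},{"linear":[0,0,1],"twist":0,"gripper":1}]'
python3 -m inch '[{"linear":[-0.2,-0.2,0.2],"twist":0,"gripper":1},{"linear":[-0.4,-0.2,0.5],"twist":0,"gripper":1},{"linear":[-0.6,-0.2,0.8],"twist":0,"gripper":1},{"linear":[-0.6,-0.2,0.8],"twist":0,"gripper":1},{"linear":[-0.6,-0.2,0.8],"twist":0,"gripper":1},{"linear":[-0.6,-0.2,0.8],"twist":0,"gripper":1}]'
python3 - <<'E'
from h import *
s=snap('wrist','w15.png');snap('side','s15.png');t=snap('top','t15.png')
a=cv2.imread('pics/s15.png')[180:290,150:270];cv2.imwrite('pics/s15c.png',cv2.resize(a,None,fx=5,fy=5))
im=s['image'];hsv=cv2.cvtColor(im,cv2.COLOR_RGB2HSV);H,S,V=[hsv[:,:,i] for i in range(3)]
red=((V>60)&(S>150)&((H<6)|(H>174))).astype(np.uint8)
n,l,st,ce=cv2.connectedComponentsWithStats(red)
for i in range(1,n):
  if st[i,4]>15: print('red',ce[i],st[i],onplane(s,[ce[i]],.072))
def circ(m,z,lo,hi):
  for c in cv2.findContours(m,0,1)[0]:
    P=onplane(s,c.reshape(-1,2),z)[:,:2].astype(np.float32);q=cv2.minEnclosingCircle(P)
    if lo<q[1]<hi: print(q)
print('dish');circ(cv2.inRange(hsv,(15,40,130),(35,160,255)),.015,.05,.062)
print('tea');circ(((S<60)&(V>120)).astype(np.uint8),.022,.015,.023)
E
```

```text
time: 17.18
tool_pos: [0.4575, 0.1776, 0.1757]
ee_rot: [-3.138, -0.007, -0.206]
wrist_force: [0.1, 0.0, -0.8]
width: 0.0941
time: 17.68
tool_pos: [0.3949, 0.1569, 0.2496]
ee_rot: [3.14, 0.002, -0.205]
wrist_force: [-0.7, 0.3, -0.8]
width: 0.0939
red [221.12727273 133.51515152] [217 123  13  30 165] [[0.46271435 0.19885624 0.072     ]]
red [270.76666667 137.77916667] [263 123  13  31 240] [[0.44952877 0.15468882 0.072     ]]
red [284.64 134.48] [281 124   6  23  75] [[0.44984434 0.14147485 0.072     ]]
dish
((0.4753747582435608, 0.028773188591003418), 0.05650264769792557)
tea
((0.16899535059928894, -0.03309863433241844), 0.0161419827491045)
((0.34300047159194946, 0.28920143842697144), 0.017017921432852745)
((0.4739052951335907, 0.029983647167682648), 0.018095627427101135)
```

View pics/w15.png

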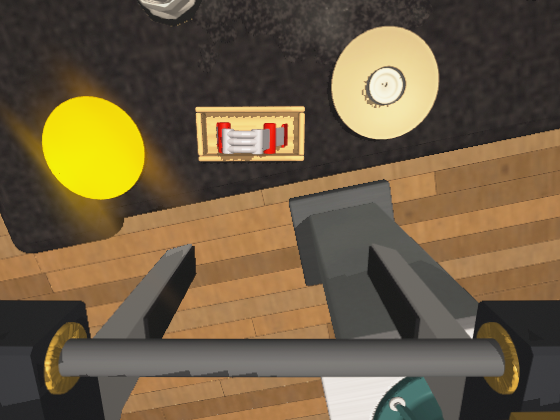

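View pics/s15c.png

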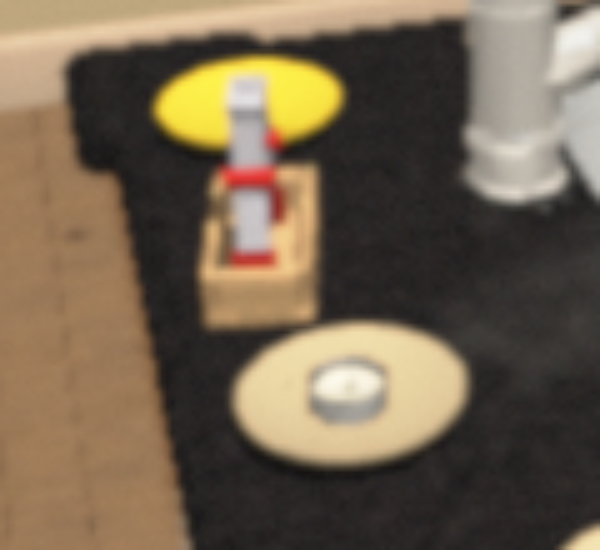

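The tongs stand upright in the holder, with the bars within about 1 mm of their original positions. The tea light is upright, about 2 mm from the dish centre.

```bash
python3 -c "
from bench import robot
print(robot.close_job())"
```

```text
the job is handed in; nothing more can be done
None
```

I've handed the job in after about 18 s of robot time, well inside the 72 s limit; handing in reports no verdict. I took the tongs from the holder, lifted the tea light with them and set it in the larger cream dish. I then stood the tongs back in the holder and let go.

- **Tea light:** the last pictures show it upright, about 2 mm from the dish's centre (25 mm allowed). The dish had not moved measurably.
- **Tongs:** they stand upright and sprung open. The grip bars are within about 1 mm of where they started, close to the holder's centre.
- **Robot:** the arm is clear of everything, and the gripper's fingers were never seen near the tea light.
- **Disagreement:** the tongs' opening stopped at 39.6 mm across the bars where I expected 41 mm. The tea light still held firmly and stayed level while carried.
- **Not checked:** I could not read the contact forces, so the judged steps rest on the pictures and the wrist force. I expected the wrist force to show the tea light touching the dish, and the tongs touching the holder floor, but noise of about 1 N hid both. I judged those from height and pictures.

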